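# Snap the back onto a pocket watch with the palm press

## Task

Close up the steel pocket watch with the palm press: seat it as it lies, back upwards, fully down in the round nest of the press's slide, run the slide home under the plunger until it stops, then push the black palm knob right down onto its stop and keep it there for a second so that the back goes on. Let the knob spring back up and leave the watch there in the nest, slide home. Work gently - the knob must never be pushed with more than 35 N - and leave the other things on the bench where they lie.

Things in the scene. Friction and masses are not known exactly. Their poses are not given: they have to be found in the camera images.
- press: Green C-frame palm press fixed to the bench (mm). Origin on the bench under the plunger's axis; -x is its front, where the slide runs out; column at x 62 to 118. Base 120 wide, x -152 to 122. Head over the slide: 56 wide, from x -32 back, z 119 to 165; on it the plunger guide with a brass washer on top (46 dia., top at z 174), the plunger's stop.
- plunger (a joint): Plunger travel, m: 0 up, 0.016 down, its collar on the brass washer (rigid stop). Black palm knob on its axis, 52 mm dia., flat top 42; knob screwed up or down by the last user: top at z 226 to 242 mm when up, found by touch. Spring 3 N at first, 9 N fully down; 13 mm down its white die meets the watch's back: 5 N more. So 14 N reaches the stop; then force rises steeply; over 35 N harms the press.
- slide (a joint): Slide travel, m: 0 drawn right out to the front, 0.120 home under the plunger against a rigid stop (nest on the plunger's axis). Grows along the press's +x. About 2 N of friction; it stays where it is left. Starts within 0.02 of drawn right out.
- nest (a point): Centre of the floor of the round recess in the white nylon nest (68 mm dia. outside) on the slide; z 42.5. Recess 46.5 dia., 5.5 deep, rim at z 48. Axes parallel to the press's. With the slide out a gripper fits over the nest with its closing line across the slide (press's y, within 40 degrees); lengthwise its body could hit the head.
- post_top (a point): Centre of the top of the red hand post (16 mm dia., 32 tall, top at z 72) at the slide's front end, 100 mm in front (press's -x) of the nest's centre. Slide plate beneath it: top at z 32, 46 wide. Grip it across the slide, or push its front side.
- watch: Steel pocket watch, face down; origin under its centre (mm). Bezel 44 dia., 0 to 5 high, bevelled to 37 at its foot, drops into the nest with 1.2 clearance all round; case 48 dia., 5 to 15 high, rests on the nest's rim. Crown and bow reach 49 along its +x at height 10: grip across its y, on the case's upper half (tips 9 up or more, to clear the nest's rim). 90 g. Any yaw in the nest.
- back (a joint): How far the watch's silvery back (42 mm dia.) is pressed on, m: 0 at the start, its top 19 mm above the watch's origin and 4 above the case; 0.003 once the plunger has been down on its stop. It moves only under more than 5 N; do not push it in by hand.
- gilt_watch: Bystander: a finished brass pocket watch of the same shape, lying face down, back flush (16 thick). Leave alone. Origin under its centre.
- loupe: Bystander: black eye loupe, 33 dia., 26 tall, origin under its centre.
- caliper: Bystander: digital caliper lying flat, 230 long along its x, jaws to its -y (54), 11 thick; origin at its middle.
- file: Bystander: flat file with wooden handle, 260 long along its x, 20 thick; origin near its middle.
- tweezers: Bystander: steel tweezers lying flat, 120 long along x, 9 thick; origin at the middle.
- screwdriver: Bystander: blue-handled screwdriver lying along its x, 130 long.
- solvent_jar: Bystander: amber glass jar with black cap, 52 dia., 62 tall; origin under its centre.
- parts_tray: Bystander: grey divided parts tray, 150 by 100, 18 tall; origin under its centre.
Things that resemble listed ones, but are neither listed nor needed, are in the scene too. Of the things like the watch, leave any that is purple; of the rest the smaller one is meant.

How it is judged:
On the way, in this order (a step that is already met when the one before it is completed fails the run):
1. the watch is seated in the nest, back still proud (horizontal distance between watch and nest below 0.003 m and z of watch in the frame of nest below 0.0022 m and angle between watch's own z axis and vertical below 0.04 rad and value of joint back below 0.001 m), for 0.2 s.
2. the slide is home under the plunger with the watch seated in it, back still proud (value of joint slide above 0.1185 m and horizontal distance between watch and nest below 0.003 m and z of watch in the frame of nest below 0.0022 m and value of joint back below 0.001 m), for 0.2 s.
3. the plunger is held bottomed on its stop for half a second with the slide home (value of joint plunger above 0.0155 m and value of joint slide above 0.118 m and horizontal distance between watch and nest below 0.003 m), for 0.5 s.
At the end, for the whole second after the job is handed in: The watch's back is pressed on (at least 2.2 of 3 mm), the plunger is back up (within 1.5 mm), the slide is home (within 2.5 mm of its stop), and the watch lies at rest and level (within 2 degrees), fully down in the nest (within 3 mm of its centre, within 2.2 mm of its floor) (value of joint back above 0.0022 m and value of joint plunger below 0.0015 m and value of joint slide above 0.1175 m and horizontal distance between watch and nest below 0.003 m and z of watch in the frame of nest below 0.0022 m and angle between watch's own z axis and vertical below 0.04 rad and linear speed of watch below 0.02 m/s); the robot touches nothing.
It fails at once if the palm knob was pushed with more than 35 N (contact force between any of the fingers, the arm and plunger above 35 N).
It fails at once if another thing on the bench was disturbed (moved more than 20 mm) (distance of any of gilt_watch, loupe, caliper, file, tweezers, screwdriver, solvent_jar, parts_tray from where it was at the start of the episode above 0.02 m).
It also fails if it takes over 66 s, if anything falls off the work surface, if the arm or the gripper's body presses on something with over 40 N, if the wrist force passes 120 N, or if a joint passes its speed limit or range.

## Robot

A 7-joint arm with a two-finger parallel gripper is mounted at the origin on the work surface. World frame = base frame: x ahead of the robot, y to its left, z up, the work surface at z = 0. Lengths are in m, angles in rad, forces in N, time in s.
With the tool pointing down it reaches from about 0.425 to 0.95 m from the base axis. Payload 4.7 kg.
Tool frame: the origin (TCP) lies between the finger pads; the fingertips stand 25 mm ahead of it and the grasp point (between the pads) lies 6 mm ahead of it; x points along the fingers, z is the direction in which the jaws open and shut, and the axes are right-handed (so a half turn about x gives the same grasp; the last joint's range is limited). The gripper opens to 85 mm and grips with 20 to 120 N. Pads are 22 mm wide; open, the fingers measure 114 mm over their backs; the gripper's body (76 mm by 85 mm) begins 54 mm behind the grasp point. The pads swing forward as they close: fully open they stand 13 mm farther back than shut.
Start: joints at [1.177, 0.469, -0.049, 1.532, 0.024, 1.141, -0.082], TCP at [0.241, -0.631, 0.256] pointing down, gripper open.
Joint ranges: [-2.59, 2.59], [-0.33, 1.99], [-1.39, 1.29], [0.1, 2.45], [-1.04, 4.18], [0.21, 1.99], [-2.66, 2.66]. Speed limits (rad/s): [2.57, 2.57, 3.14, 3.14, 3.14, 3.14, 3.14].

## Interface

Orientations are given as a 3x3 rotation matrix whose columns are the frame's x, y, z axes.
In Python, from rig import * gives the robot as it stands. Calls block until the motion is done:
- movep(position, orientation): joint-space move of the TCP to a pose.
- move_l(position, attitude=None, feed=0.15, until_force=None): straight line of the TCP; attitude=None keeps the orientation; feed is the mean speed in m/s. With until_force (N) it stops when the force on the tool has changed by that much, and returns True; else False.
- move_joints(angles): joint-space move.
- command_gripper(opening, newtons=None): finger opening in m; newtons is the grip in N (None keeps the last); returns when the fingers have stopped.
- sleep(seconds).
- inverse_kinematics(position, orientation): joint angles nearest the present ones, or None.
- sense(): the state.
- camera(name): name is "scene" or "top" or "wrist"; returns (picture, depth): 480x640x3 uint8, red, green, blue; 480x640 float32, m along the optical axis (not along the pixel's ray), 0 where there is no reading.
- camera_params(name): a dict with "K" (3x3 intrinsics, pixels), "position" and "rotation" of the camera in the world; the wrist camera has in their place "tool_from_camera" (4x4, takes a point from camera to tool coordinates, whose origin is the TCP and whose axes are the tool frame's). Camera axes: x right, y down, z forward; pixel columns grow to the right and rows downward; lengths in m; the calibration is good to about 2 mm. A picture is of the moment at which its call begins: read the wrist's pose just before it. camera_params takes no time and is no camera call.
A pose or a line that the arm cannot do raises Unreachable and nothing moves.
- finish_job(): hands the job in, once; it reports no verdict.
The state is a dict: "time_s": time; "joint_pos": joint angles; "qd": joint speeds; "joint_efforts": joint torques, N m; "position": TCP position; "tcp_rot": TCP orientation; "wrist_force": force on the tool from outside, world axes, zero at the start; "ft_torque": the same for the moment, N m; "finger_gap": finger opening in m.
Only numpy, scipy, OpenCV 4.12 (cv2) and the standard library are available. Lean on these libraries where they do the work, as an engineer would, in place of code of your own. Each camera call takes 0.05 s, during which the arm holds its last target. There are 200 camera calls.

## Working session

There is one attempt and no reset: what is moved stays moved. The work goes in short steps, each a Python script; the robot and the scene stay as the last script left them, time stands still between calls to the robot, and variables do not carry over. Pictures are saved under pics/ and viewed, about 8 in all and at most 12, crops included, and the job is handed in when it is done.

```bash
mkdir -p pics; ls; python3 - <<'E'
from rig import *
import cv2, numpy as np
for n in("top","scene"):
    p,d=camera(n); np.save(f"pics/{n}_d.npy",d); cv2.imwrite(f"pics/{n}0.png",p[:,:,::-1]); c=camera_params(n); print(n,{k:np.round(v,4).tolist() for k,v in c.items()})
s=sense(); print(s["time_s"],s["position"],s["tcp_rot"],s["finger_gap"]); print(camera_params("wrist"))
E
```

```text
pics
top {'K': [[517.1671, 0.0, 322.1294], [0.0, 517.1671, 244.8898], [0.0, 0.0, 1.0]], 'position': [0.3501, -0.0715, 1.2164], 'rotation': [[0.0206, -0.9825, 0.185], [-0.9995, -0.0159, 0.027], [-0.0236, -0.1855, -0.9824]]}
scene {'K': [[522.0611, 0.0, 318.2436], [0.0, 522.0611, 241.357], [0.0, 0.0, 1.0]], 'position': [1.2406, 0.284, 1.0024], 'rotation': [[-0.4533, 0.6901, -0.5641], [0.8913, 0.3477, -0.2909], [-0.0046, -0.6347, -0.7728]]}
0.1 [ 0.24068267 -0.63009279  0.25533874] [[-6.91407647e-04  9.34169536e-01  3.56828810e-01]
 [ 1.70335943e-03  3.56829478e-01 -9.34167984e-01]
 [-9.99998310e-01 -3.80831690e-05 -1.83794112e-03]] 0.08544016882857157
{'K': array([[342.98694859,   0.        , 318.05780534],
       [  0.        , 342.98694859, 240.74088275],
       [  0.        ,   0.        ,   1.        ]]), 'tool_from_camera': array([[-1.63713516e-04, -2.71826995e-01,  9.62346122e-01,
        -1.16957193e-01],
       [ 1.07371887e-03, -9.62345628e-01, -2.71826673e-01,
         6.96456978e-02],
       [ 9.99999410e-01,  9.88787486e-04,  4.49414759e-04,
         2.11258040e-07],
       [ 0.00000000e+00,  0.00000000e+00,  0.00000000e+00,
         1.00000000e+00]])}
```

View pics/top0.png

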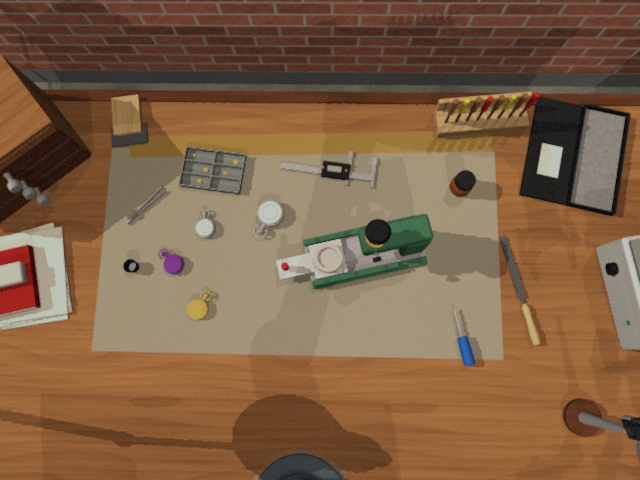

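View pics/scene0.png

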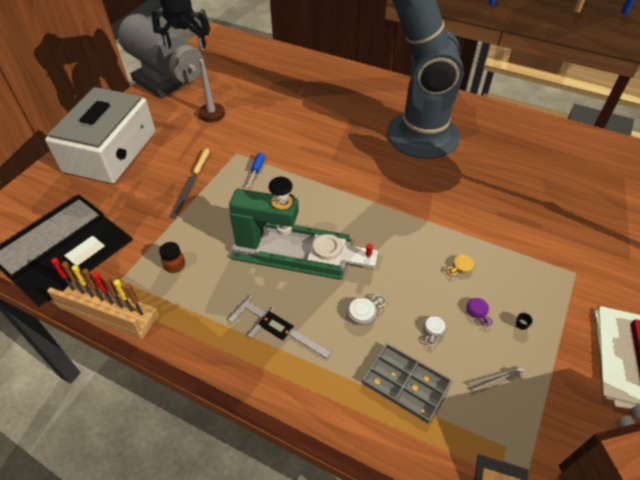

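The top view shows the smaller steel watch at about (205,228), with its crown upwards in the picture. The larger decoy is at (270,214) and the purple one at (173,264). The nest is at about (328,259), the red post at (285,267) and the knob at (378,232), so the press's +x points to image right (world −y). Next I turn these into positions and take near looks with the wrist camera.

```bash
cat > h.py <<'E'
from rig import *
import numpy as np, cv2
def cam(n):
    c=camera_params(n); K=c["K"]
    if n=="wrist":
        s=sense(); T=c["tool_from_camera"]; R=s["tcp_rot"]
        return K,R@T[:3,:3],np.array(s["position"])+R@T[:3,3]
    return K,c["rotation"],c["position"]
def ray(C,uv,z):
    K,R,p=C; d=R@np.linalg.solve(K,[uv[0],uv[1],1]); return p+d*(z-p[2])/d[2]
def down(ydir):  # tool pointing down, tool y along horizontal ydir
    x=np.array([0,0,-1.]); y=np.array([ydir[0],ydir[1],0.]); y/=np.linalg.norm(y)
    return np.column_stack([x,y,np.cross(x,y)])
def save(name,p): cv2.imwrite(f"pics/{name}.png",p[:,:,::-1])
E
python3 - <<'E'
from h import *
C=cam("top")
for n,uv,z in[("watch",(205,229),.017),("crown",(207,215),.010),("big",(270,214),.017),("nest",(328,259),.048),("post",(285,267),.072),("knob",(378,231),.235),("gilt",(198,310),.016)]:
    print(n,ray(C,uv,z).round(3))
W=ray(C,(205,229),.017); N=ray(C,(328,259),.048); P=ray(C,(285,267),.072)
px=(N-P)[:2]; px/=np.linalg.norm(px); print("px",px,np.linalg.norm((N-P)[:2]))
for nm,c,y in(("w",W,(1,0)),("n",N,-px)):
    R=down(y); o=c.copy(); o[:2]-=R[:2,1]*0.0; o[2]=.22
    movep(o,R); C2=cam("wrist"); p,d=camera("wrist"); save("w_"+nm,p); np.savez("pics/w_"+nm,p=p,d=d,K=C2[0],R=C2[1],o=C2[2])
    s=sense();print(s["time_s"],s["joint_pos"],s["wrist_force"])
a=cv2.imread("pics/w_w.png");b=cv2.imread("pics/w_n.png")
cv2.imwrite("pics/wn.png",np.vstack([cv2.resize(a,(400,300)),cv2.resize(b,(400,300))]))
E
```

```text
watch [0.61  0.242 0.017]
crown [0.646 0.241 0.01 ]
big [0.649 0.088 0.017]
nest [ 0.537 -0.053  0.048]
post [0.514 0.042 0.072]
knob [ 0.564 -0.152  0.235]
gilt [0.418 0.247 0.016]
px [ 0.23978906 -0.97082501] 0.09840309177139463
3.4583 [ 0.04328521  0.56938891 -0.71420876  1.59112588  0.40102154  1.13275018
 -2.33759653] [ 0.15820579 -0.78477926  0.3176186 ]
5.3083 [ 0.89044257  0.56228953 -1.19195929  1.85138999  0.57864174  1.13287044
 -0.26798136] [ 0.43178618 -0.37209179 -0.18718602]
```

View pics/wn.png

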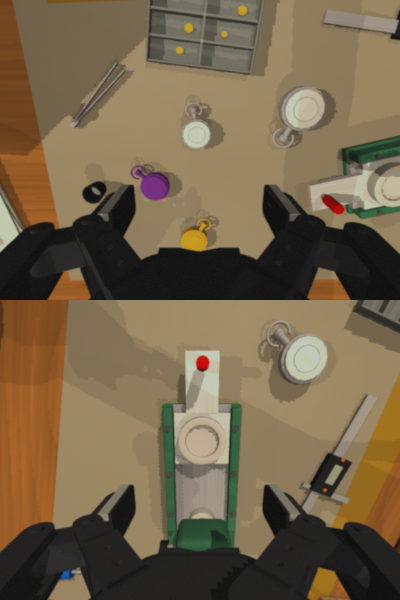

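The upper half (watch look) shows the small steel watch at full-resolution pixel (312,213) with its bow up. The lower half (nest look) shows the nest ring at about (323,222) and the post at (323,102). I enlarge both to choose masks.

```bash
python3 - <<'E'
from h import *
ims=[]
for nm,(u,v) in(("w",(312,205)),("n",(323,222))):
    a=cv2.imread(f"pics/w_{nm}.png")[v-60:v+60,u-60:u+60]; ims.append(cv2.resize(a,(400,400),interpolation=cv2.INTER_NEAREST))
    h=cv2.cvtColor(a,cv2.COLOR_BGR2HSV); 
    print(nm,"row:",h[60+(8 if nm=="w" else 0),::4].tolist())
cv2.imwrite("pics/crop.png",np.hstack(ims))
E
```

```text
w row: [[19, 91, 159], [19, 90, 158], [18, 91, 159], [19, 89, 158], [19, 88, 159], [19, 89, 157], [19, 90, 158], [19, 90, 159], [18, 89, 158], [18, 88, 153], [20, 33, 161], [45, 23, 203], [40, 23, 197], [40, 32, 202], [41, 32, 202], [38, 33, 201], [39, 30, 201], [44, 24, 202], [43, 23, 203], [35, 27, 188], [36, 32, 199], [21, 41, 150], [19, 82, 115], [19, 90, 116], [20, 89, 117], [20, 92, 116], [20, 88, 116], [20, 91, 138], [19, 91, 157], [19, 90, 158]]
n row: [[66, 112, 89], [67, 118, 97], [67, 120, 98], [66, 114, 92], [20, 44, 128], [20, 47, 169], [18, 60, 186], [18, 59, 189], [18, 59, 185], [18, 61, 189], [17, 60, 191], [17, 59, 191], [17, 59, 190], [18, 62, 190], [17, 60, 190], [17, 60, 191], [17, 60, 190], [17, 60, 190], [18, 61, 189], [18, 60, 190], [18, 59, 185], [18, 56, 123], [19, 61, 175], [19, 60, 190], [18, 60, 195], [20, 44, 191], [19, 43, 101], [67, 112, 91], [67, 115, 100], [67, 117, 100]]
```

View pics/crop.png

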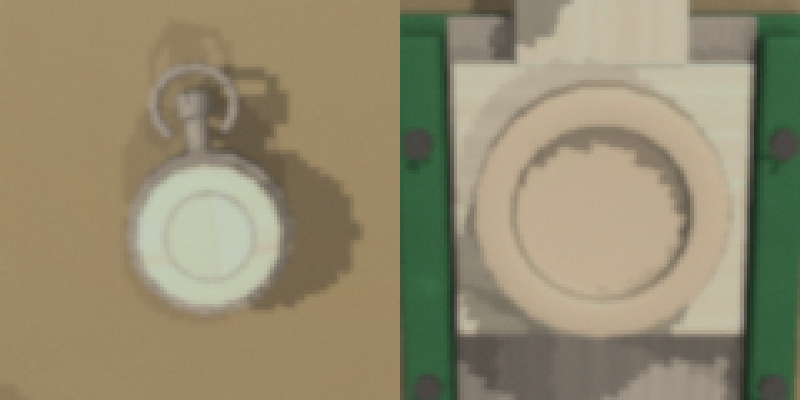

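```bash
cat >> h.py <<'E'
def circ(mask,uv,C,z):
    """component of mask at/near uv, hull outline cast on plane z, circle fit -> centre, radius, rms"""
    n,l,st,ce=cv2.connectedComponentsWithStats(mask.astype(np.uint8))
    ok=[i for i in range(1,n) if st[i,4]>80]
    i=min(ok,key=lambda i:np.hypot(*(ce[i]-uv)))
    c=max(cv2.findContours((l==i).astype(np.uint8),cv2.RETR_EXTERNAL,cv2.CHAIN_APPROX_NONE)[0],key=len)[:,0]
    P=np.array([ray(C,q,z)[:2] for q in c])
    for _ in range(4):
        A=np.c_[2*P,np.ones(len(P))]; s=np.linalg.lstsq(A,(P**2).sum(1),rcond=None)[0]
        r=np.sqrt(s[2]+s[:2]@s[:2]); e=np.hypot(*(P-s[:2]).T)-r; k=abs(e)<max(2*e.std(),5e-4)
        if k.sum()<12: break
        P=P[k]
    return s[:2],r,e.std()
E
python3 - <<'E'
from h import *
def ld(n):
    z=np.load(f"pics/w_{n}.npz"); return z["p"],z["d"],(z["K"],z["R"],z["o"]),cv2.cvtColor(z["p"],cv2.COLOR_RGB2HSV)
p,d,C,h=ld("w")
m=(h[...,1]<45)&(h[...,2]>183); m=cv2.morphologyEx(m.astype(np.uint8),cv2.MORPH_CLOSE,np.ones((5,5)))
w,r,e=circ(m,(315,214),C,.019); print("watch",w,r,e, "depth z",[ (C[1]@(np.linalg.solve(C[0],[u,v,1])*d[v,u])+C[2])[2] for u,v in((315,214),(310,220))])
# crown stem: grey px between
for uv in((311,175),(313,188)): q=ray(C,uv,.010)[:2]; print("crown dir",np.degrees(np.arctan2(*(q-w)[::-1])))
p,d,C,h=ld("n")
S=cv2.GaussianBlur(h[...,1],(5,5),0); m=(S>52)&(S<80)&(h[...,0]<25); m[:180]=0;m[266:]=0;m[:,:280]=0;m[:,366:]=0
m=cv2.morphologyEx(m.astype(np.uint8),cv2.MORPH_CLOSE,np.ones((5,5))); m=cv2.morphologyEx(m,cv2.MORPH_OPEN,np.ones((9,9)))
cv2.imwrite("pics/m.png",m*255)
n,r,e=circ(m,(323,223),C,.048); print("nest",n,r,e)
m=((h[...,0]<8)|(h[...,0]>172))&(h[...,1]>180)&(h[...,2]>60); v=np.argwhere(m[60:160,280:370])+[60,280]; print("post px",len(v),v.mean(0),v.min(0),v.max(0))
b=((h[...,0]<8)|(h[...,0]>172))&(h[...,1]>180)&(h[...,2]>150)
po,r,e=circ(b,(323,100),C,.072); print("post",po,r,e)
print("axis",np.degrees(np.arctan2(*(n-po)[::-1])),np.hypot(*(n-po)))
# rails' inner edges, rows 205..255
g=(h[...,0]>50)&(h[...,0]<85)&(h[...,1]>90)
for side in(0,1):
    q=[]
    for row in range(185,262,4):
        c=np.where(g[row,240:420])[0]+240; c=c[c<323] if side==0 else c[c>323]
        q.append(ray(C,(c.max() if side==0 else c.min(),row),.032)[:2])
    q=np.array(q); vx=cv2.fitLine(q.astype(np.float32),cv2.DIST_HUBER,0,.01,.01).ravel(); print("rail",vx, np.degrees(np.arctan2(vx[1],vx[0])), "nest offset",np.cross(vx[:2],n-vx[2:]))
E
```

```text
watch [0.61506985 0.24499818] 0.019198885574692598 0.00028735479824757793 depth z [np.float64(0.01938154512478929), np.float64(0.01788615349367073)]
crown dir 4.138396764921924
crown dir 1.9584275198176924
nest [ 0.5422039  -0.05134202] 0.03305886889691543 0.00039423851656942817
post px 350 [100.70285714 323.80571429] [ 90 315] [112 333]
post [0.51860889 0.0447895 ] 0.006614083806797217 0.00019167357816774781
axis -76.20964424074504 0.09898481072913325
rail [ 0.23786123 -0.9712992   0.500507   -0.05815163] -76.239655 nest offset 0.04211990738185359
rail [ 0.2382954  -0.9711927   0.5857164  -0.05022482] -76.21404 nest offset -0.04252527455366704<stdin>:25: DeprecationWarning: Arrays of 2-dimensional vectors are deprecated. Use arrays of 3-dimensional vectors instead. (deprecated in NumPy 2.0)
```

The readings agree with the sizes given: nest to post is 99 mm against 100, and both rails give an axis of −76.2° with the nest centred to 0.2 mm. Next I hover over the watch, set the opening, find where the fingertips are from depth, and look once more.

```bash
cat >> h.py <<'E'
def look(name):
    C=cam("wrist"); s=sense(); p,d=camera("wrist"); save(name,p); np.savez("pics/"+name,p=p,d=d,K=C[0],R=C[1],o=C[2])
    return p,d,C,cv2.cvtColor(p,cv2.COLOR_RGB2HSV)
def tooltips(d):
    c=camera_params("wrist"); T=c["tool_from_camera"]; v,u=np.mgrid[:480,:640]
    P=np.stack([u,v,np.ones_like(u)],-1)@np.linalg.inv(c["K"]).T*d[...,None]
    return P@T[:3,:3].T+T[:3,3]
E
python3 - <<'E'
from h import *
W=np.array([.6151,.2450]); a=np.radians(3); R=down((np.cos(a),np.sin(a)))
command_gripper(.060,25); movep([*W,.11],R)
p,d,C,h=look("hov")
t=tooltips(d); ok=(d>0)&(abs(t[...,1])<.02)&(abs(t[...,2])>.024)&(abs(t[...,2])<.06)&(t[...,0]<.06)
for sg in(1,-1):
    q=t[ok&(sg*t[...,2]>0)]; print(len(q), np.percentile(q[:,0],[50,95,99,100]), q[q[:,0]>q[:,0].max()-.006].mean(0))
m=(h[...,1]<45)&(h[...,2]>183); m=cv2.morphologyEx(m.astype(np.uint8),cv2.MORPH_CLOSE,np.ones((5,5)))
K,Rc,o=C; X=Rc.T@(np.array([*W,.019])-o); uv=(K@X/X[2])[:2]; print(uv)
print(circ(m,uv,C,.019)); s=sense(); print(s["time_s"],s["position"],s["finger_gap"],s["wrist_force"])
E
```

```text
21116 [-0.04411556 -0.00027217  0.01351682  0.02210682] [0.01817186 0.00187422 0.03036537]
21030 [-0.04410197 -0.00032008  0.01355599  0.02146153] [ 0.0177613   0.00248322 -0.03037925]
[316.89187775 257.5453887 ]
(array([0.61529907, 0.2449933 ]), np.float64(0.0196132518142964), np.float64(0.00021910173820198834))
7.5167 [0.61549151 0.24401032 0.11006669] 0.06013946339523655 [ 0.09422676  0.24880875 -0.38027533]
```

View pics/hov.png

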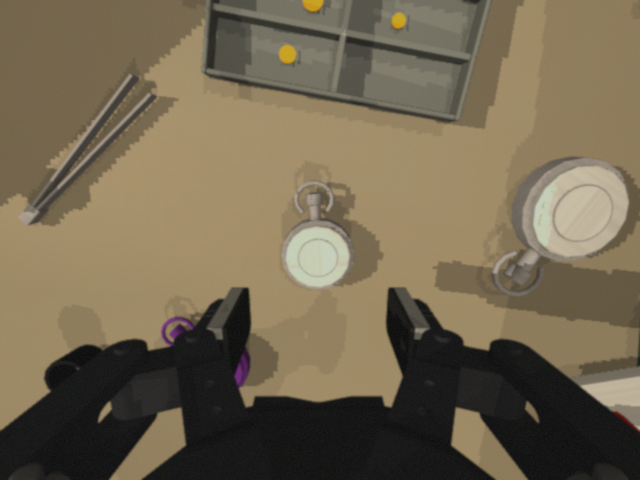

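The hover picture shows the watch at (317,256), bow up and clear between the fingers. The second fix agrees to 0.2 mm and the tips stand 21.5 mm ahead of the TCP. I grasp it now.

```bash
python3 - <<'E'
from h import *
W=np.array([.6153,.2450]); a=np.radians(3); R=down((np.cos(a),np.sin(a)))
move_l([*W,.06],R,feed=.1); hit=move_l([*W,.0335],feed=.05,until_force=6); print("hit",hit,sense()["position"])
command_gripper(.03,35); s=sense(); print(s["finger_gap"],s["position"])
p,d,C,h=look("grip")
t=tooltips(d); ok=(d>0)&(abs(t[...,1])<.02)&(abs(t[...,2])>.0225)&(abs(t[...,2])<.06)&(t[...,0]<.03)
print([np.percentile(t[ok&(g*t[...,2]>0)][:,0],99.9) for g in(1,-1)])
m=(h[...,1]<45)&(h[...,2]>183); m[:,:240]=0;m[:,400:]=0
print("watch",circ(m,(318,330),C,.019))
move_l([*W,.12],feed=.15); s=sense(); print(s["time_s"],s["finger_gap"],s["wrist_force"])
axis=np.radians(-76.22); px=np.array([np.cos(axis),np.sin(axis)])
N=np.array([.5422,-.0513]); Rn=down(-px)
movep([*(N-px*.0),.14],Rn)
s=sense(); print(s["position"],s["time_s"],s["finger_gap"])
p,d,C,h=look("held"); 
E
```

```text
hit False [0.61533555 0.24512382 0.03343842]
0.044957778436878565 [0.61569869 0.24535049 0.03428652]
[np.float64(0.018366604301030938), np.float64(0.018532492415388395)]
watch (array([0.59872236, 0.25095321]), np.float64(0.0051719086613638485), np.float64(0.001976183928424412))
9.9083 0.04478234470416414 [-0.21369648  0.43460419 -0.38668786]
[ 0.54228267 -0.05073929  0.1398347 ] 11.625 0.044168889145619145
```

View pics/held.png

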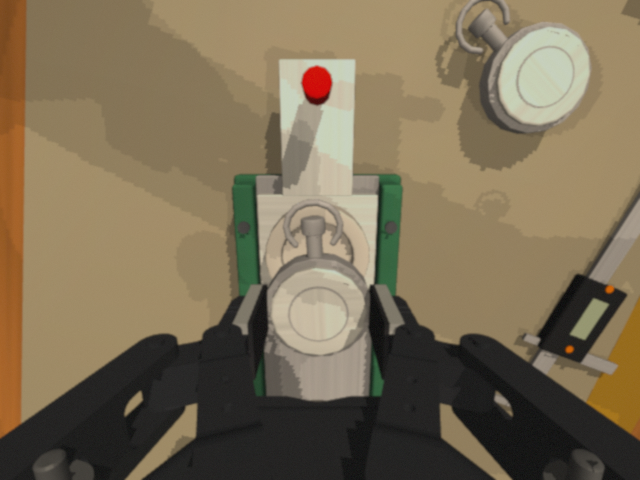

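```bash
python3 - <<'E'
from h import *
z=np.load("pics/held.npz"); p,d=z["p"],z["d"]; C=(z["K"],z["R"],z["o"]); h=cv2.cvtColor(p,cv2.COLOR_RGB2HSV)
t=tooltips(d)
uv=[(318,312),(290,312),(346,312),(318,290),(318,338),(318,348),(318,262)]
for q in uv: print(q,t[q[1],q[0]].round(4),h[q[1],q[0]])
v,u=np.mgrid[:480,:640]; k=np.hypot(u-318,v-313)<33; Q=t[k]
c,*_=np.linalg.lstsq(np.c_[Q[:,1:],np.ones(len(Q))],Q[:,0],rcond=None); print("tilt (dx/dy,dx/dz), x0",c,"rms",(Q[:,0]-np.c_[Q[:,1:],np.ones(len(Q))]@c).std())
# silhouette & back by depth: near region
near=(d>0)&(t[...,0]<.03)&(abs(t[...,1])<.03)&(abs(t[...,2])<.0245)&(t[...,0]>c[2]-.004)
near&=~((abs(t[...,2])>.0215)&(t[...,0]<c[2]-.001))
back=near&(abs(t[...,0]-(t[...,1:]@c[:2]+c[2]))<.0016)
for nm,M in(("near",near),("back",back)):
    M=cv2.morphologyEx(M.astype(np.uint8),cv2.MORPH_OPEN,np.ones((9,9))); Q=t[M>0]; print(nm,len(Q),Q[:,1:].min(0),Q[:,1:].max(0),Q[:,1:].mean(0))
cv2.imwrite("pics/bk.png",np.hstack([cv2.resize(cv2.cvtColor(p,cv2.COLOR_RGB2BGR)[220:380,220:420],(400,320)),cv2.resize(cv2.merge([(back*255).astype(np.uint8)]*3)[220:380,220:420],(400,320))]))
E
```

```text
(318, 312) [0.0153 0.     0.0008] [ 20  47 200]
(290, 312) [ 0.0157 -0.0002 -0.0111] [ 19  47 186]
(346, 312) [ 0.0159 -0.0003  0.0128] [ 18  45 171]
(318, 290) [0.0154 0.0101 0.0008] [ 20  46 176]
(318, 338) [ 0.0152 -0.0124  0.0009] [ 19  47 201]
(318, 348) [ 0.015  -0.0172  0.0009] [ 19  49 193]
(318, 262) [0.0198 0.021  0.0008] [ 14  42 152]
tilt (dx/dy,dx/dz), x0 [-0.30333026 -0.00163634  0.01520393] rms 0.005913577894348354
near 8813 [-0.02530933 -0.02159359] [0.02989075 0.02365287] [0.00324773 0.00076791]
back 1088 [-0.00624995 -0.01469215] [0.00278443 0.02092174] [-0.00185474  0.00254368]
```

View pics/bk.png

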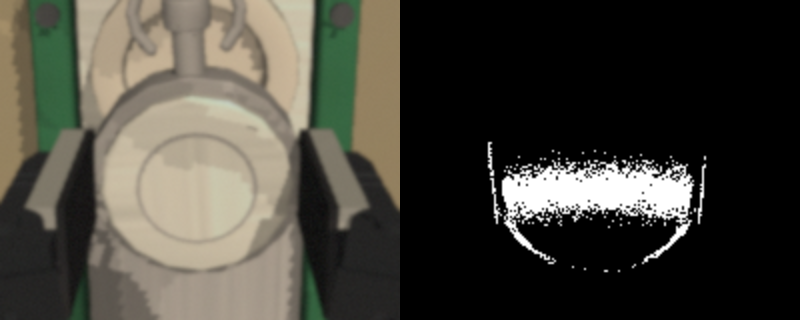

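```bash
python3 - <<'E'
from h import *
z=np.load("pics/held.npz"); p,d=z["p"],z["d"]; C=(z["K"],z["R"],z["o"]); t=tooltips(d)
m=(t[...,0]>.0135)&(t[...,0]<.0172)&(abs(t[...,2])<.0225)&(abs(t[...,1])<.026)
m=cv2.morphologyEx(m.astype(np.uint8),cv2.MORPH_OPEN,np.ones((5,5)))
s=sense(); tz=s["position"][2]
c,r,e=circ(m,(318,312),C,tz-.0153); print("held watch",c,r,e,"tcp",s["position"], "tool yz",s["tcp_rot"][:2,1:].T@(c-s["position"][:2]))
N=np.array([.5422,-.0513]); delta=N-c; print("delta",delta)
goal=s["position"][:2]+delta
move_l([*goal,.0343+.0425+.010],feed=.08)
s=sense(); print(s["position"],s["wrist_force"]); look("pre")
E
```

```text
held watch [ 0.54326868 -0.05112469] 0.019536842290791598 0.0003692681538759691 tcp [ 0.54232623 -0.05065427  0.13991512] tool yz [-0.00068189  0.00080283]
delta [-0.00106868 -0.00017531]
[ 0.54156967 -0.05060292  0.08702546] [0.42226265 0.75268863 0.10595382]
```

View pics/pre.png

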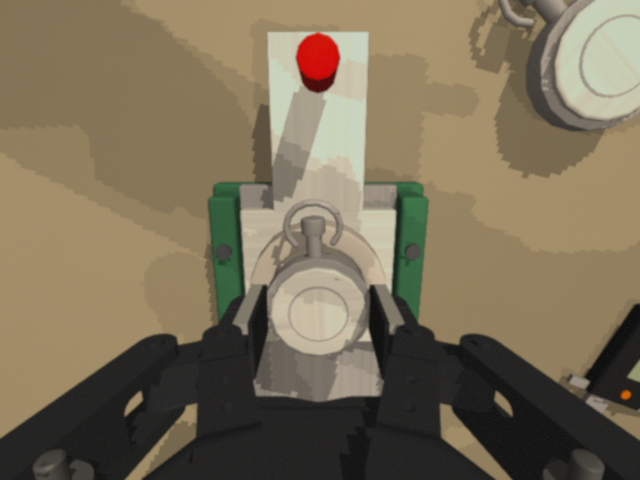

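The watch lies over the nest ring, concentric with it, and the post is ahead at (318,58). I lower gently until contact.

```bash
python3 - <<'E'
from h import *
g=[.54126,-.05083]
hit=move_l([*g,.0762],feed=.015,until_force=4); s=sense(); print(hit,s["position"],s["wrist_force"],s["finger_gap"],s["time_s"])
if s["position"][2]<.0795:
    command_gripper(.062); s=sense(); print(s["position"],s["wrist_force"])
    move_l([*g,.15],feed=.12)
    p,d,C,h=look("seat"); t=tooltips(d); s=sense()
    q=[(t[v,u]) for v in range(180,340,1) for u in (318,)]
    zz=s["position"][2]-t[...,0]
    m=(abs(zz-.062)<.0022)&(abs(t[...,2])<.03)&(abs(t[...,1])<.06); m=cv2.morphologyEx(m.astype(np.uint8),cv2.MORPH_OPEN,np.ones((5,5)))
    v,u=np.where(m); uv=(np.median(u),np.median(v)); c,r,e=circ(m,uv,C,.062); print(uv,c,r,e)
    k=np.hypot(*(np.mgrid[:480,:640][::-1]-np.array(uv)[:,None,None]))<18
    P=t[k]; A=np.c_[P[:,1:],np.ones(len(P))]; co=np.linalg.lstsq(A,s["position"][2]-P[:,0],rcond=None)[0]; print("tilt",co[:2],"z",np.median(s["position"][2]-P[:,0]),s["time_s"])
E
```

```text
True [ 0.54116483 -0.05091167  0.07717901] [-0.71476964  0.03652101  4.89905642] 0.04451529556297529 13.1667
[ 0.54028714 -0.05119918  0.07625086] [-0.46249726 -0.48741581 -0.16414261]
(np.float64(320.0), np.float64(260.0)) [ 0.54263557 -0.05175928] 0.017899948933530356 0.0017314824676952516
tilt [ 1.43637782 -0.02657774] z 0.06140528258587555 14.2917
```

```bash
python3 - <<'E'
from h import *
z=np.load("pics/seat.npz"); t=tooltips(z["d"]); 
for v,u in((230,320),(240,320),(250,320),(262,320),(270,320),(262,300),(262,340)): print(v,u,(.15-t[v,u,0]).round(4),t[v,u,1:].round(4))
cv2.imwrite("pics/seatc.png",cv2.resize(z["p"][160:340,220:420,::-1],(600,540)))
E
```

```text
230 320 0.0619 [0.0179 0.002 ]
240 320 0.0622 [0.0116 0.002 ]
250 320 0.0631 [0.0054 0.0021]
262 320 0.0619 [-0.0029  0.0021]
270 320 0.0616 [-0.0085  0.0021]
262 300 0.0611 [-0.0032 -0.0106]
262 340 0.0621 [-0.0029  0.0147]
```

View pics/seatc.png

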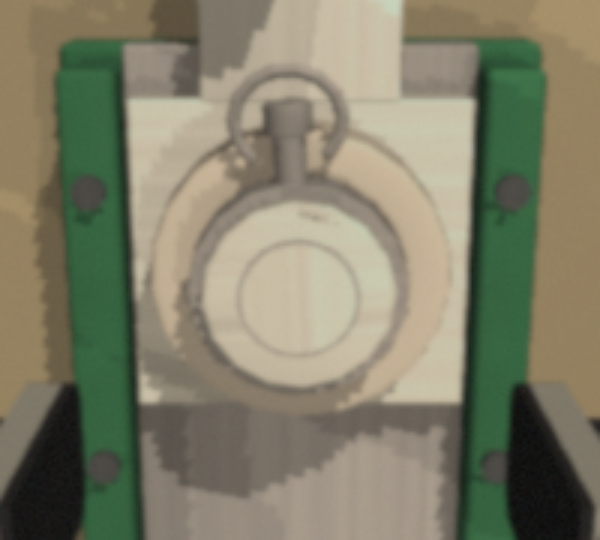

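The watch is seated: concentric in the ring, back level at z ≈ 0.062 as predicted. Next I push the slide home with shut fingers on the front of the post.

```bash
python3 - <<'E'
from h import *
a=np.radians(-76.22); px=np.array([np.cos(a),np.sin(a)]); R=down(-px); P=np.array([.5186,.0453])
s0=P-px*.036
move_l([*s0,.15],R,feed=.15); command_gripper(0,30); move_l([*s0,.071],feed=.1)
print("touch",move_l([*(s0+px*.10),.071],feed=.05,until_force=8),sense()["wrist_force"],sense()["time_s"])
hit=move_l([*(s0+px*.15),.071],feed=.02,until_force=9)
s=sense(); print(hit,"along",(s["position"][:2]-s0)@px,s["wrist_force"],s["wrist_force"][:2]@px,s["time_s"])
c=s["position"][:2]; move_l([*(c-px*.03),.071],feed=.1); move_l([*(c-px*.03),.19],feed=.15)
p,d,C,h=look("home")
g=((h[...,0]<8)|(h[...,0]>172))&(h[...,1]>180)&(h[...,2]>110); print("post",circ(g,(320,200),C,.072))
E
```

```text
touch False [0.32954126 2.30403627 1.51211867] 19.0417
True along 0.12034678345148737 [0.63067188 0.22423413 0.8562841 ] -0.06755756308830312 20.3333Traceback (most recent call last):
  File "<stdin>", line 10, in <module>
  File "h.py", line 19, in circ
    i=min(ok,key=lambda i:np.hypot(*(ce[i]-uv)))
ValueError: min() iterable argument is empty
```

View pics/home.png

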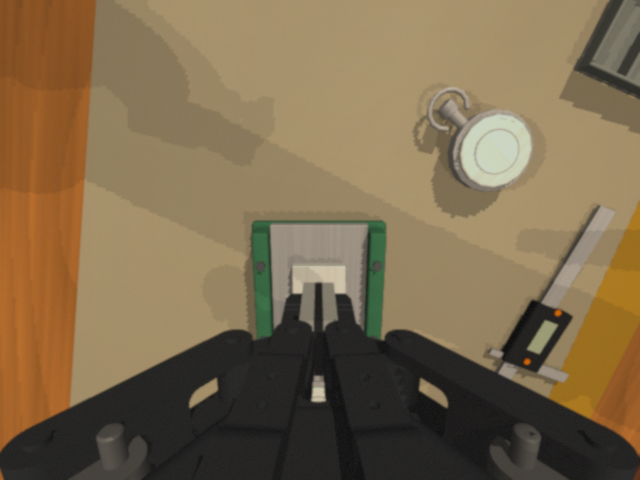

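The arm is in front of the press at z 0.19 and hides the post. Before relying on the stop, I push once more, slower and harder, to see whether it is rigid, then take the top and scene views for the post and knob.

```bash
python3 - <<'E'
from h import *
a=np.radians(-76.22); px=np.array([np.cos(a),np.sin(a)]); P=np.array([.5186,.0453]); s0=P-px*.036
q=s0+px*.090
move_l([*q,.071],feed=.12)
hit=move_l([*(s0+px*.112),.071],feed=.04,until_force=8); s=sense(); print(hit,"along",(s["position"][:2]-s0)@px)
for F in(14,20):
    hit=move_l([*(s0+px*.13),.071],feed=.01,until_force=F); s=sense(); print(F,hit,"along",(s["position"][:2]-s0)@px,s["wrist_force"][:2]@px,s["time_s"])
move_l([*q,.071],feed=.1); move_l([*q,.27],feed=.2); move_l([*(s0+px*.05),.30],feed=.2)
import os
for n in("top","scene"):
    p,d=camera(n); save(n+"1",p); np.savez("pics/"+n+"1",p=p,d=d)
C=cam("top"); h=cv2.cvtColor(np.load("pics/top1.npz")["p"],cv2.COLOR_RGB2HSV)
g=((h[...,0]<8)|(h[...,0]>172))&(h[...,1]>180)&(h[...,2]>90); g[:240]=0;g[290:]=0; g[:,:270]=0;g[:,400:]=0; v=np.argwhere(g); print("red",len(v),v.mean(0) if len(v) else 0); 
if len(v): print(ray(C,v.mean(0)[::-1],.072))
a=cv2.imread("pics/top1.png")[200:300,260:420]; b=cv2.imread("pics/scene1.png")[160:300,210:400]
cv2.imwrite("pics/ts.png",np.vstack([cv2.resize(a,(480,300)),cv2.resize(b,(400,295))[:,:] if 0 else cv2.resize(b,(480,354))]) )
E
```

```text
False along 0.1119523025447081
14 True along 0.1204174284308267 -0.5443807879104557 24.9667
20 False along 0.12096997177961606 -19.49221774836326 26.0917
red 10 [254.6 329.9]
[ 0.54368069 -0.05790281  0.072     ]
```

View pics/ts.png

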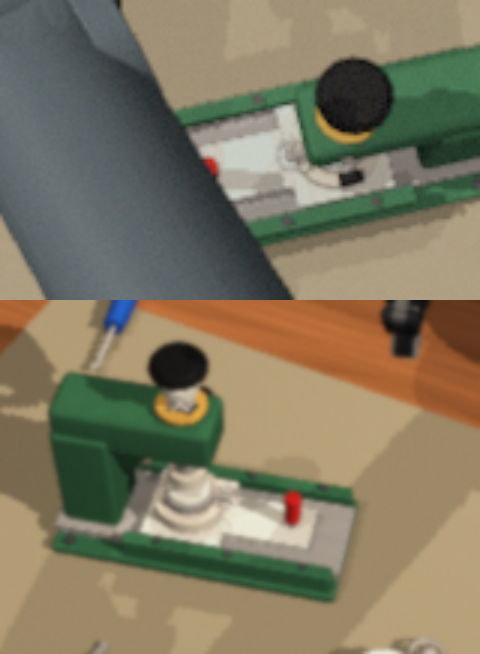

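The second push stopped at the same place (0.1204, then 0.1210 m at 19.5 N), so the stop is rigid. The scene view shows the watch and nest under the plunger. The plunger's axis works out at about (0.567,−0.152), agreeing with the knob in the top view. Now I touch the knob and press it in stages.

```bash
python3 - <<'E'
from h import *
K=np.array([.567,-.152]); a=np.radians(-76.22); R=down((-np.cos(a),-np.sin(a)))
F=lambda: sense()["wrist_force"][2]
Z=lambda: sense()["position"][2]
movep([*K,.30],R); sleep(.2); b=F(); print("bias",b,sense()["time_s"])
move_l([*K,.275],feed=.06)
print("touch",move_l([*K,.235],feed=.015,until_force=2.0)); z0=Z(); print("z0",z0,"knob top",z0-.025,F()-b,sense()["position"][:2])
log=[]; tgt=z0
dz=[.006,.004,.002,.002]+[.001]*14
for s in dz:
    tgt-=s; hit=move_l([*K,tgt],feed=.012,until_force=9); f=F()-b; log.append((round((z0-tgt)*1e3,1),round((z0-Z())*1e3,2),round(f,1)))
    if hit or f>21: print("hit",hit); break
print(log)
if not hit and f>17:
    for _ in range(6): sleep(.25); print(round((z0-Z())*1e3,2),round(F()-b,1),end=" ")
print(sense()["time_s"])
E
```

```text
bias 0.39200351821315205 29.2667
touch True
z0 0.2515586783649982 knob top 0.22655867836499818 3.4855162752074813 [ 0.56702135 -0.15203103]
hit False
[(np.float64(6.0), np.float64(5.86), np.float64(4.6)), (np.float64(10.0), np.float64(9.58), np.float64(6.1)), (np.float64(12.0), np.float64(11.46), np.float64(7.1)), (np.float64(14.0), np.float64(13.03), np.float64(9.1)), (np.float64(15.0), np.float64(13.73), np.float64(11.0)), (np.float64(16.0), np.float64(14.53), np.float64(12.3)), (np.float64(17.0), np.float64(15.22), np.float64(14.4)), (np.float64(18.0), np.float64(15.26), np.float64(18.4)), (np.float64(19.0), np.float64(15.32), np.float64(23.7))]
15.31 23.2 15.31 24.1 15.32 23.4 15.33 22.8 15.3 24.4 15.33 23.9 35.8583
```

The knob is on its stop: travel stayed at 15.3 mm below the touch height while the force rose past 14 N to 24 N, and I held it there for 1.5 s. Release and check.

```bash
python3 - <<'E'
from h import *
K=np.array([.567,-.152]); 
move_l([*K,.256],feed=.02); move_l([*K,.33],feed=.12)
a=np.radians(-76.22); px=np.array([np.cos(a),np.sin(a)])
move_l([*(K-px*.28),.33],feed=.25); sleep(.3)
s=sense(); print(s["time_s"],s["wrist_force"])
p,d=camera("scene"); save("scene2",p); p2,_=camera("top"); save("top2",p2)
a=cv2.imread("pics/scene2.png")[160:300,210:400]; b=cv2.imread("pics/scene1.png")[160:300,210:400]
cv2.imwrite("pics/end.png",np.vstack([cv2.resize(a,(380,280)),cv2.resize(b,(380,280))]))
k=cv2.absdiff(cv2.imread("pics/scene2.png"),cv2.imread("pics/scene1.png"))[160:300,210:400]; print("changed px",(k.max(2)>40).sum())
d1=np.load("pics/scene1.npz")["d"]; print("knob/post depth change",np.median((d-d1)[180:190,277:285]),np.median((d-d1)[245:253,325:328]))
E
```

```text
39.5167 [ 0.95836079 -0.06518457 -0.14659994]
changed px 755
knob/post depth change -0.00057953596 0.00059968233
```

View pics/end.png

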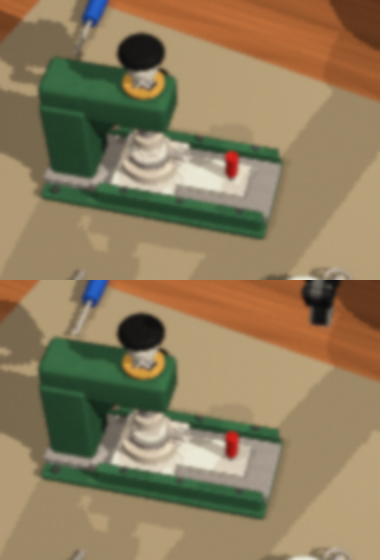

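The knob is back up, within 0.6 mm by depth. The slide and post are where they were, the watch is in the nest, and the arm is clear of everything. I hand the job in.

```bash
python3 -c "
from rig import *
finish_job(); print(sense()['time_s'])"
```

```text
the job is handed in; nothing more can be done
the job is handed in; nothing more can be done
```

I seated the smaller steel watch in the nest, pushed the slide home and pressed the knob onto its stop. The knob has sprung back up, and the job was handed in at about 39.5 s of the 66 s allowed. It gives no verdict, so the points below are my own checks.

- **Seating:** the watch touched down at the height worked out beforehand. The picture showed it centred in the ring, with its back at z ≈ 62 mm (62 expected) and level to within the depth noise. Two automatic fits on that picture (circle fit 1.7 mm rms, tilt fit) were spoiled by stray points. I relied on the spot depths and the picture instead.
- **Slide:** it stopped at the same place on two pushes (120.4 mm along my line, then 121.0 mm at 19.5 N), so it was against a rigid stop. One attempt to measure the post afterwards failed because the gripper hid it.
- **Knob:** it was held on its stop for 1.5 s at 23 to 24 N; the highest wrist reading was 24.4 N against the 35 N limit. Travel read 15.3 mm rather than 16, because the touch point was taken slightly into the stroke. The steep force rise above 14 N confirmed the stop.
- **At the end:** the knob and post depths matched the pictures from before the press to 0.6 mm, and the arm was clear.
- **Not checked directly:** how far the back is pressed on (it is hidden under the head), and whether the bystanders moved. I only have the planned clear path for the bystanders.

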